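Feel the dryer bays for leftover cores and latch the cartridge into the free one

ROBOT

A 6-joint arm with a two-finger parallel gripper is mounted at the origin on a cart in front of the work surface, level with it; the furniture and walls round the work are solid. World frame = base frame: x ahead of the robot, y to its left, z up, the work surface at z = 0. Lengths are in mm, angles in rad, forces in N, time in s.
With the tool pointing down it reaches from about 300 to 775 mm from the base axis. Payload 14.6 kg.
Tool frame: the origin (TCP) lies on the centre line of the jaws, within the pads' length; the fingertips stand manip.tcp_to_tips ahead of it and the grasp point (between the pads) lies 5 mm behind it (manip.tcp_to_tips is the distance from the TCP to the fingertips, in mm); z points along the fingers, y is the direction in which the jaws open and shut (so a half turn about z gives the same grasp; the last joint's range is limited). The gripper opens to 94 mm and grips with 3 to 60 N. Pads are 16 mm wide; open, the fingers measure 119 mm over their backs; the gripper's body (75 mm by 177 mm) begins 78 mm behind the grasp point.
Start: joints at [-1.35, 0.3, 1.521, -0, 1.321, -0.067], TCP at [156.107, -527.371, 219.446] pointing down, gripper open.
Joint ranges: [-3.03, 3.03], [-0.79, 2.21], [0.23, 2.52], [-1.04, 4.18], [0, 3.07], [-2.55, 2.55]. Speed limits (rad/s): [2.22, 2.22, 2.57, 3.14, 3.14, 3.14].

INTERFACE

Orientations are given as [roll, pitch, yaw] about the fixed x, y, z axes, in that order (R = Rz(yaw) Ry(pitch) Rx(roll)).
In Python, from cell import manip, optics, workorder gives the robot as it stands. The module is installed in compiled form; this text tells all that it offers.
- The arm moves only by the tool jog_arm, never from a script. Its argument "deltas" is text: rows parted by semicolons, each of 5 numbers parted by spaces: the shift along the tool's x, y, z in mm, then the turn about the tool's z in rad, then the finger opening in mm, from 0 to 94. In form: tx ty tz twist grip; .... A call has exactly 10 rows; each row is the pose to reach, as a shift and turn from the pose commanded when the call began, along the tool's axes at that moment; what a row does not reach only later rows make up. A row lasts 1/8 s, in which the tool goes at most 62.5 mm and 10.7 degrees, less where a joint would pass 70% of its speed; a pose out of reach is approached as far as the arm can. A call with a gripper value outside its range is refused whole. The fingers move at their own pace and stop on an object; "squeeze" is the grip in N (left out, the last holds). Time passes only in rows, so rows that repeat a pose let the fingers close, or fill a call up. It gives the time, the measured TCP pose, the force and the opening at its end, in the units of the state.
- manip.read_state(): the state, without advancing time (a new reading comes with each control period).
- optics.camera(name): name is "scene" or "top"; returns (picture, depth): 384x512x3 uint8, red, green, blue; 384x512 float32, mm along the optical axis (not along the pixel's ray), 0 where there is no reading.
- optics.get_calibration(name): a dict with "intrinsics" (3x3 intrinsics, pixels), "R" (3x3) and "t" (3): a world point X has camera coordinates R X + t. Camera axes: x right, y down, z forward; pixel columns grow to the right and rows downward; lengths in mm; the calibration is good to about 2 mm. A picture is of the moment at which its call begins. get_calibration takes no time and is no camera call.
- workorder.sign_off(): hands the job in, once; it reports no verdict.
The state is a dict: "clock": time; "joints": joint angles; "qd": joint speeds; "effort": joint torques, N m; "eef_pos": TCP position; "eef_rot": TCP orientation; "wrist_force": force on the tool from outside, world axes, zero at the start; "moment": the same for the moment, N m; "finger_gap": finger opening in mm.
Only numpy, scipy, OpenCV 4.12 (cv2) and the standard library are available. Lean on these libraries where they do the work, as an engineer would, in place of code of your own. Each camera call takes 0.05 s, during which the arm holds its last target.

TASK

Take the steel cartridge out of its stand and push it, nose down, fully home into the one bay of the aluminium manifold that is free, so that it clicks, its flange lies flat on the block and it stays down when let go. The other two bays still have a spent core hidden under their spring-loaded plates: find out by feel, and where the cartridge stops early, draw it out and try another bay. Never press it into the manifold with more than 40 N, and leave the grease jar, steel cap, moisture tin and brass weight where they are.

Things in the scene. Friction and masses are not known exactly. Their poses are not given: they have to be found in the camera images.
- cartridge: Plain steel turned cartridge, about 180 g, upright and nose down in its stand. Origin at the centre of its nose (lowest face), z up its axis. From the nose up: nose chamfered from 24 to 34 mm across over 5 mm, latching groove 9 mm up, 34 mm barrel up to 50 mm, flange 48 mm across from 50 to 55 mm, cylindrical gripping head 26 mm across from 55 to 89 mm (top).
- flange (a point): Centre of the underside of the cartridge's flange, 50 mm above the cartridge's origin.
- stand: Grey plastic transit stand, a block 64 x 64 mm and 60 mm high, fixed to the worktop, with one 38 mm hole in its top that holds the cartridge by the flange (barrel 50 mm deep in it). Origin at the centre of its underside, z up.
- manifold: Aluminium block 64 mm deep (own x), 200 mm long (own y), 75 mm high, fixed, three vertical 36 mm bays in a row along y, 65 mm apart. Origin at the centre of its underside, z up. 3 mm down each bay a plate on a light spring (1 N at the top, 3 N at the bottom) hides the inside; the cartridge pushes it down before it. Which bay is free cannot be seen and varies.
- bay_0 (a point): Centre of the first bay's mouth, in the plane of the block's top; manifold y = +65 mm. In the free bay the barrel goes in all 50 mm until the flange meets the block (rigid); 9 to 5 mm before that two spring balls in the wall resist with 5 to 10 N, then snap into the groove, draw the cartridge down and hold it.
- bay_1 (a point): Centre of the middle bay's mouth, in the plane of the block's top; manifold y = 0. Same as the first. If a bay holds a leftover core, the plate meets it, gives up to 5 mm more (4 N per mm), then is solid: the cartridge stops before the spring balls, flange still 17 to 28 mm above the block, and can be drawn out freely.
- bay_2 (a point): Centre of the third bay's mouth, in the plane of the block's top; manifold y = -65 mm. Same as the others.
- grease_jar: Bystander: small plastic jar with a screw lid, 56 mm across, 51 mm high. Origin at the centre of its underside.
- steel_cap: Bystander: turned steel end cap, 44 mm across, 32 mm high, with a short stub on top; it has no part in the job. Origin at the centre of its underside.
- moisture_tin_3: Bystander: round aluminium tin with slip lid, 66 mm across, 46 mm high. Origin at the centre of its underside.
- weight_200g: Bystander: the larger brass weight with a knob, 38 mm across, 52 mm high. Origin at the centre of its underside.

How it is judged:
By the outcome, as a careful person would: the job done as asked, in the order asked, and still so for the second after the job is handed in, with the robot touching nothing.
It also fails if it takes over 58 s, if anything falls off the work surface, if the arm or the gripper's body presses on something with over 40 N, if the wrist force passes 120 N, or if a joint passes its speed limit or range.

## Working session

There is one attempt and no reset: what is moved stays moved. The work goes in short steps, Python scripts to look and compute and a tool call to move; the robot and the scene stay as the last step left them, time stands still between calls to the robot, and variables do not carry over. Pictures are saved under pics/ and viewed, and the job is handed in when it is done.

Besides the shell and the picture viewer there is one more tool, called after "Request:" as name(argument=value, ...) on one line, values as JSON. jog_arm: Moves the arm, as the interface text tells. Its arguments: {"type":"object","properties":{"deltas":{"type":"string"},"squeeze":{"type":"number"}},"required":["deltas"]}

```bash
mkdir -p pics; python3 - <<'E'
from cell import manip, optics
import cv2,numpy as np
print(manip.read_state(), manip.tcp_to_tips)
for n in("scene","top"):
    p,d=optics.camera(n); c=optics.get_calibration(n); print(n,c)
    cv2.imwrite(f"pics/{n}0.png",p[:,:,::-1]); np.savez(f"{n}0.npz",p=p,d=d,**c)
E
```

```text
{'clock': 0.0, 'joints': array([-1.34960180e+00,  3.00461599e-01,  1.52158800e+00, -5.52188248e-06,
        1.32070537e+00, -6.66103430e-02]), 'qd': array([-0.00061953,  0.00023427, -0.00215068,  0.00084678,  0.00010988,
        0.00054739]), 'effort': array([-2.24997391e-03, -5.31799006e+01, -3.52740097e+01,  7.07732281e-02,
        2.44574749e-02, -6.55601048e-05]), 'eef_pos': array([ 156.05160874, -527.13527815,  218.8886075 ]), 'eef_rot': array([-3.14043256e+00, -7.20284649e-05,  2.87806198e-01]), 'wrist_force': array([-0.53096951,  0.29053617, -0.09109038]), 'moment': array([0.01912447, 0.00095022, 0.01683307]), 'finger_gap': 93.78591515108903} 14.0
scene {'intrinsics': array([[391.36443534,   0.        , 263.52143021],
       [  0.        , 391.36443534, 196.46540604],
       [  0.        ,   0.        ,   1.        ]]), 'R': array([[-0.91763024, -0.39719744,  0.01374575],
       [-0.2492396 ,  0.54818012, -0.79835968],
       [ 0.30957127, -0.73602497, -0.60202398]]), 't': array([454.8713401 , 340.13124915, 617.91860483])}
top {'intrinsics': array([[465.1152398 ,   0.        , 246.26577746],
       [  0.        , 465.1152398 , 190.50804858],
       [  0.        ,   0.        ,   1.        ]]), 'R': array([[-0.00487018, -0.99995154, -0.00855607],
       [-0.98162863,  0.00641261, -0.19069376],
       [ 0.19073938,  0.00747017, -0.98161229]]), 't': array([-207.93335926,  610.82402336, 1106.17244927])}
```

View pics/scene0.png

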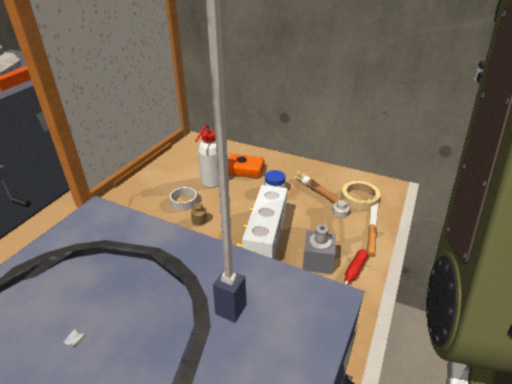

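View pics/top0.png

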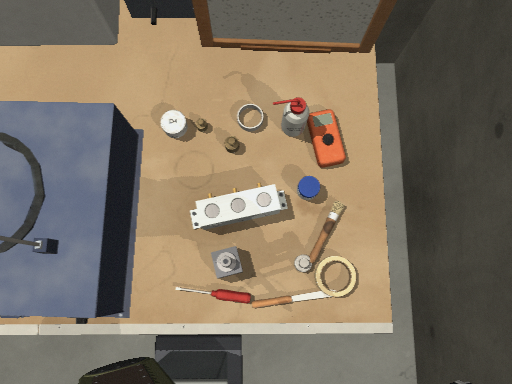

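The top view shows the manifold centred around (238,206), with bays at (212,211), (238,205) and (264,200). The stand with the cartridge is at (228,262), and a big blue box fills the left side. Now I'll measure them.

```bash
cat > h.py <<'E'
import numpy as np,cv2
def load(n,k=0):
    z=np.load(f"{n}{k}.npz"); return z['p'],z['d'],z['intrinsics'],z['R'],z['t']
def cloud(d,K,R,t):
    v,u=np.mgrid[:d.shape[0],:d.shape[1]]
    c=np.stack([(u-K[0,2])/K[0,0]*d,(v-K[1,2])/K[1,1]*d,d],-1)
    return (c-t)@R
def ray(u,v,z,K,R,t):
    o=-R.T@t; r=R.T@np.array([(u-K[0,2])/K[0,0],(v-K[1,2])/K[1,1],1])
    return o+r*(z-o[2])/r[2]
def proj(X,K,R,t):
    c=R@np.asarray(X,float)+t; return (K@c/c[2])[:2]
E
python3 - <<'E'
from h import *
for n in("top","scene"):
    p,d,K,R,t=load(n); P=cloud(d,K,R,t)
    if n=="top":
        for u,v in [(238,206),(212,211),(264,200),(228,262),(245,275),(60,200),(20,120),(45,246),(120,130),(300,300),(150,250),(130,150),(180,50),(173,124),(232,144),(200,125),(295,105),(309,187),(326,140),(303,263),(235,296),(336,278)]:
            print(u,v,P[v,u].round(0),d[v,u])
    else:
        for u,v in [(265,225),(322,230),(215,50),(220,150),(230,295),(320,265),(60,340),(300,290)]: print(n,u,v,P[v,u].round(0))
    big=cv2.resize(p[:,:,::-1][150:300,150:330] if n=="top" else p[:,:,::-1][150:290,180:400],None,fx=4 if n=="top" else 3.5,fy=4 if n=="top" else 3.5,interpolation=cv2.INTER_CUBIC)
    cv2.imwrite(f"pics/{n}0z.png",big[:600,:800])
# height map of top-block
E
```

```text
238 206 [ 569. -191.   69.] 1145.8641
212 211 [ 556. -127.   74.] 1138.1556
264 200 [ 583. -255.   69.] 1147.3245
228 262 [ 431. -168.  105.] 1084.5062
245 275 [ 402. -207.   -1.] 1182.3005
60 200 [556. 179. 240.] 978.0034
20 120 [734. 280. 239.] 1013.9518
45 246 [456. 178. 298.] 902.35504
120 130 [731.  79. 175.] 1073.9354
300 300 [ 340. -343.   12.] 1156.7996
150 250 [467.  37.   1.] 1194.7941
130 150 [710.  78.  82.] 1161.3898
180 50 [1024.  -27.   -3.] 1304.2527
173 124 [790. -21.  44.] 1213.504
232 144 [ 733. -175.   49.] 1196.426
200 125 [792. -90.  31.] 1226.4155
295 105 [ 797. -329.  153.] 1105.6113
309 187 [ 620. -370.   48.] 1174.4893
326 140 [ 746. -419.   39.] 1207.4502
303 263 [ 430. -351.   32.] 1154.5311
235 296 [ 351. -182.   26.] 1146.6803
336 278 [ 394. -437.    2.] 1176.0295
scene 265 225 [ 556. -144.   76.]
scene 322 230 [ 433. -155.   98.]
scene 215 50 [457. 196. 551.]
scene 220 150 [458. 196. 467.]
scene 230 295 [451. 206. 290.]
scene 320 265 [ 421. -128.   25.]
scene 60 340 [573. 325. 297.]
scene 300 290 [393. 129. 242.]
```

View pics/top0z.png

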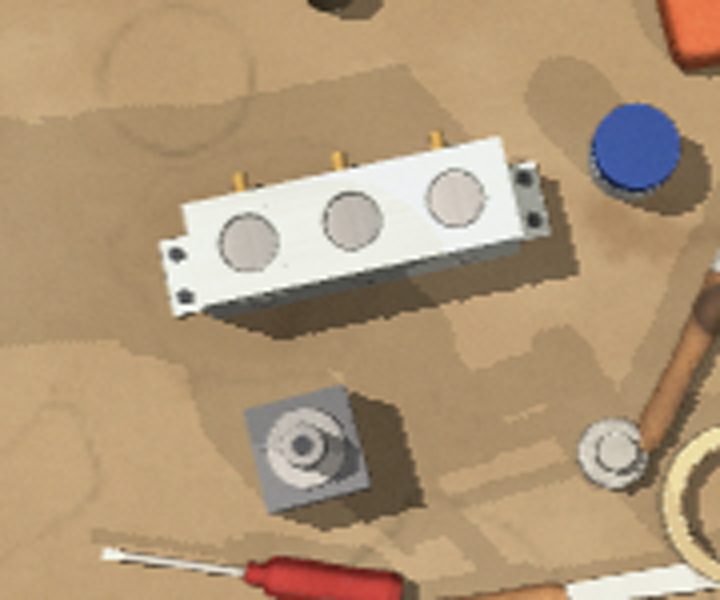

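View pics/scene0z.png

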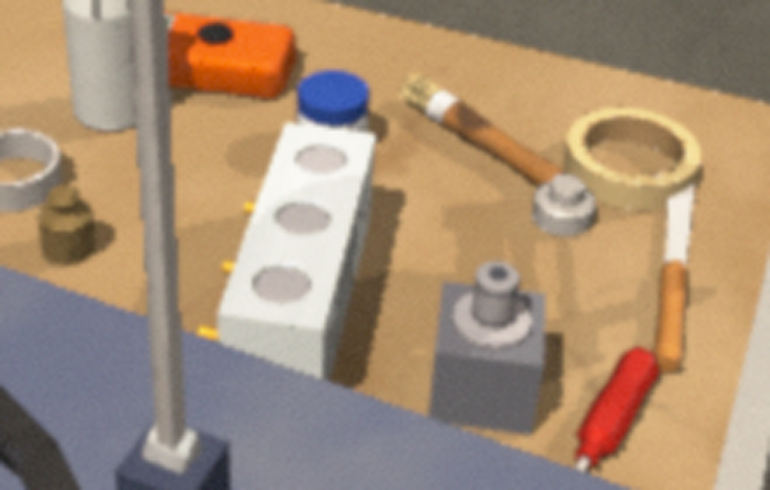

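```bash
python3 - <<'E'
from h import *
for n in("top","scene"):
    p,d,K,R,t=load(n); P=cloud(d,K,R,t)
    # work surface depth bias
    g=(P[...,0]>450)&(P[...,0]<520)&(P[...,1]<-250)&(P[...,1]>-330)
    print(n,"surf z",np.median(P[g][:,2]))
    m=(abs(P[...,2]-75)<7)&(P[...,0]>480)&(P[...,0]<660)&(P[...,1]<-60)&(P[...,1]>-320)
    print("top z",np.median(P[m][:,2]),m.sum())
    mm=cv2.morphologyEx(m.astype(np.uint8),cv2.MORPH_OPEN,np.ones((3,3)))
    cs,_=cv2.findContours(mm,cv2.RETR_EXTERNAL,cv2.CHAIN_APPROX_NONE)
    c=max(cs,key=cv2.contourArea)
    w=np.array([ray(u,v,75,K,R,t)[:2] for u,v in c[:,0]],np.float32)
    print("rect",cv2.minAreaRect(w))
    g=p.astype(int)
    gray=cv2.cvtColor(p,cv2.COLOR_RGB2GRAY)
    bg=cv2.GaussianBlur(gray,(0,0),1)
    for b in [(556,-127),(569,-191),(583,-255)]:
        u0,v0=proj([*b,75],K,R,t).round().astype(int)
        r=18 if n=="scene" else 11
        s=gray[v0-r:v0+r+1,u0-r:u0+r+1]
        s4=cv2.resize(s,None,fx=8,fy=8,interpolation=cv2.INTER_CUBIC)
        th,bw=cv2.threshold(s4,0,255,cv2.THRESH_BINARY_INV+cv2.THRESH_OTSU)
        cs,_=cv2.findContours(bw,cv2.RETR_EXTERNAL,cv2.CHAIN_APPROX_NONE)
        c=min((c for c in cs if cv2.contourArea(c)>1500),key=lambda c:np.hypot(*(np.array(cv2.minEnclosingCircle(c)[0])-s4.shape[0]/2)),default=None)
        if c is None: print('none');continue
        e=cv2.fitEllipse(c); cu=(e[0][0]+.5)/8-.5+u0-r; cv=(e[0][1]+.5)/8-.5+v0-r
        print(b,th,"px",round(cu,2),round(cv,2),np.array(e[1])/8,ray(cu,cv,74.5,K,R,t).round(1))
    # head top
    m=(P[...,2]>85)&(P[...,2]<115)&(abs(P[...,0]-430)<40)&(abs(P[...,1]+165)<40)
    v,u=np.nonzero(m); print("head n",m.sum(),np.median(P[m],0), "px",u.mean(),v.mean(), u.min(),u.max(),v.min(),v.max())
    f=(P[...,2]>60-4)&(P[...,2]<60+8)&(abs(P[...,0]-430)<60)&(abs(P[...,1]+165)<60)
    cs,_=cv2.findContours(f.astype(np.uint8),cv2.RETR_EXTERNAL,cv2.CHAIN_APPROX_NONE)
    c=max(cs,key=cv2.contourArea); w=np.array([ray(a,b,60,K,R,t)[:2] for a,b in c[:,0]],np.float32); print("stand",cv2.minAreaRect(w))
E
```

```text
top surf z 0.3371811658394813
top z 74.3615327808826 2072
rect ((570.6694946289062, -190.7217254638672), (64.99618530273438, 199.8167724609375), 12.119942665100098)
(556, -127) 208.0 px 211.58 210.22 [15.26137066 15.66167259] [ 557.8 -126.4   74.5]
(569, -191) 205.0 px 237.53 204.72 [15.29021549 15.33997917] [ 571.1 -189.9   74.5]
(583, -255) 215.0 px 263.43 199.16 [15.34183979 15.43722439] [ 584.5 -253.6   74.5]
head n 100 [ 433.57391869 -163.26711169   99.07698595] px 225.58 260.94 220 231 256 266
stand ((433.8145446777344, -161.92269897460938), (64.14067077636719, 63.7106819152832), 14.635428428649902)
scene surf z 1.048316265868396
top z 75.5488974112452 1712
rect ((570.8258056640625, -185.25485229492188), (65.43254852294922, 208.5245819091797), 12.04702091217041)
(556, -127) 164.0 px 276.83 240.14 [ 7.66550159 43.13037109] [ 515.1 -111.9   74.5]
(569, -191) 175.0 px 282.36 220.53 [ 8.61395645 46.44377518] [ 527.3 -175.2   74.5]
(583, -255) 174.0 px 273.72 193.26 [38.43553162 43.164711  ] [ 583.  -261.1   74.5]
head n 140 [ 433.41428869 -152.01905841   98.18936814] px 321.3857142857143 230.87857142857143 315 328 225 237
stand ((434.1475830078125, -157.18267822265625), (64.02020263671875, 69.66214752197266), 13.973780632019043)
```

```bash
cat >> h.py <<'E'
def todelta(dx,dy,dz,yaw):
    # world shift -> tool shift (tool pointing straight down)
    c,s=np.cos(yaw),np.sin(yaw); return np.array([c*dx+s*dy, s*dx-c*dy, -dz])
E
python3 - <<'E'
from h import *
p,d,K,R,t=load("top"); print(ray(225.5,261.3,99,K,R,t),ray(225.58,260.94,95,K,R,t))
p,d,K,R,t=load("scene"); print(ray(180+497/3.5,150+272/3.5,99,K,R,t))
print(ray(180+301/3.5,150+218/3.5,74,K,R,t),ray(180+282/3.5,150+284/3.5,74,K,R,t),ray(180+320/3.5,150+158/3.5,74,K,R,t))
print(todelta(433.5-156.1,-163+527.4,120-219.4,.288),todelta(433.5-156.1,-163+527.4,83-219.4,.288))
E
```

```text
[ 432.90314018 -162.2161338    99.        ] [ 433.9048731  -162.19119504   95.        ]
[ 434.61623729 -160.55348649   99.        ]
[ 571.73482343 -187.25612927   74.        ] [ 557.35055091 -123.97591696   74.        ] [ 585.34231497 -252.36193293   74.        ]
[ 369.47738038 -270.60041646   99.4       ] [ 369.47738038 -270.60041646  136.4       ]
```

Request:
jog_arm(deltas="41 -30 7 0 94; 82 -60 14 0 94; 123 -90 20 0 94; 164 -121 27 0 94; 205 -151 34 0 94; 246 -181 40 0 94; 288 -211 47 0 94; 329 -242 54 0 94; 370 -272 60 0 94; 370 -272 60 0 94", squeeze=40)

```text
clock: 1.35
eef_pos: [434.6, -159.2, 158.8]
eef_rot: [-3.141, 0.001, 0.292]
wrist_force: [-0.1, -0.5, 0.4]
finger_gap: 94.4
```

Request:
jog_arm(deltas="0 0 15 0 94; 0 0 35 0 94; 0 0 55 0 94; 0 0 68 0 94; 0 0 76 0 94; 0 0 76 0 94; 0 0 76 0 20; 0 0 76 0 20; 0 0 76 0 20; 0 0 76 0 20", squeeze=40)

```text
clock: 2.6
eef_pos: [433.7, -161.5, 83.6]
eef_rot: [3.141, -0.0, 0.288]
wrist_force: [-0.5, 0.2, 0.1]
finger_gap: 57.5
```

```bash
cat > snap.py <<'E'
import sys,cv2,numpy as np
from cell import manip,optics
k=sys.argv[1]
for n in("scene","top"):
    p,d=optics.camera(n); c=optics.get_calibration(n)
    cv2.imwrite(f"pics/{n}{k}.png",p[:,:,::-1]); np.savez(f"{n}{k}.npz",p=p,d=d,**c)
    a=p[:,:,::-1][150:300,150:330] if n=="top" else p[:,:,::-1][110:290,180:400]
    a=cv2.resize(a,None,fx=3,fy=3,interpolation=cv2.INTER_CUBIC)
    if n=="scene": s=a
    else: tt=a
s=cv2.resize(s,None,fx=.5,fy=.5) if 0 else s
cv2.imwrite(f"pics/z{k}s.png",s[:600,:800]); cv2.imwrite(f"pics/z{k}t.png",tt[:600,:800])
s=manip.read_state(); print({k:np.round(s[k],3) for k in("clock","eef_pos","eef_rot","wrist_force","moment","finger_gap","joints")})
E
python3 snap.py 1
```

```text
{'clock': np.float64(2.7), 'eef_pos': array([ 433.703, -161.535,   83.493]), 'eef_rot': array([ 3.142, -0.   ,  0.288]), 'wrist_force': array([-0.543, -0.364,  0.582]), 'moment': array([ 0.003, -0.033, -0.009]), 'finger_gap': np.float64(49.689), 'joints': array([-0.436,  0.28 ,  1.898, -0.   ,  0.964,  0.847])}
```

View pics/z1s.png

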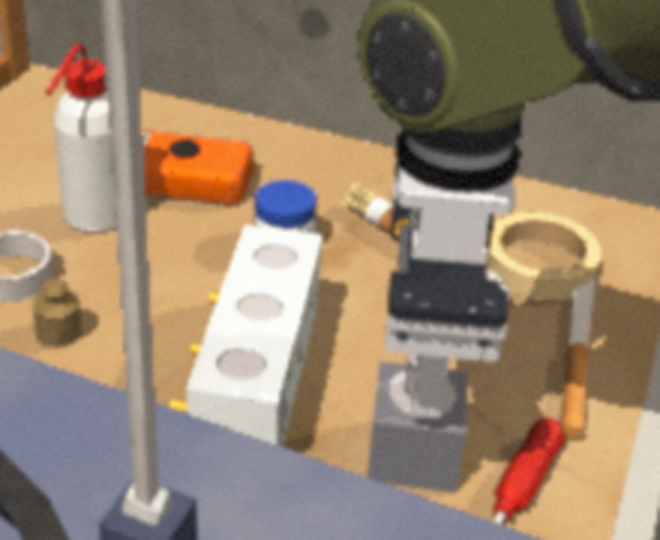

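The scene view shows the jaws around the head at about (430,375) in the zoomed picture, still closing. I'll finish the grip and lift.

Request:
jog_arm(deltas="0 0 0 0 20; 0 0 0 0 20; 0 0 0 0 20; 0 0 0 0 20; 0 0 0 0 20; 0 0 0 0 20; 0 0 -5 0 20; 0 0 -20 0 20; 0 0 -45 0 20; 0 0 -75 0 20", squeeze=45)

```text
clock: 3.95
eef_pos: [433.5, -161.5, 160.0]
eef_rot: [3.142, 0.0, 0.288]
wrist_force: [0.7, -0.3, -2.5]
finger_gap: 25.3
```

Request:
jog_arm(deltas="5 3 -12 0 20; 20 10 -17 0 20; 40 21 -17 0 20; 60 32 -17 0 20; 80 42 -17 0 20; 100 53 -17 0 20; 116 61 -17 0 20; 124 65.4 -17 0 20; 124 65.4 -17 0 20; 124 65.4 -17 0 20")

```text
clock: 5.2
eef_pos: [570.7, -189.0, 175.4]
eef_rot: [-3.141, 0.0, 0.288]
wrist_force: [-0.6, -0.7, -3.0]
finger_gap: 25.3
```

```bash
python3 snap.py 2
```

```text
{'clock': np.float64(5.3), 'eef_pos': array([ 570.8  , -189.011,  175.634]), 'eef_rot': array([ 3.142, -0.   ,  0.288]), 'wrist_force': array([ 0.424, -0.285, -2.126]), 'moment': array([0.016, 0.011, 0.03 ]), 'finger_gap': np.float64(25.307), 'joints': array([-0.381,  0.45 ,  1.42 , -0.   ,  1.272,  0.902])}
```

View pics/z2s.png

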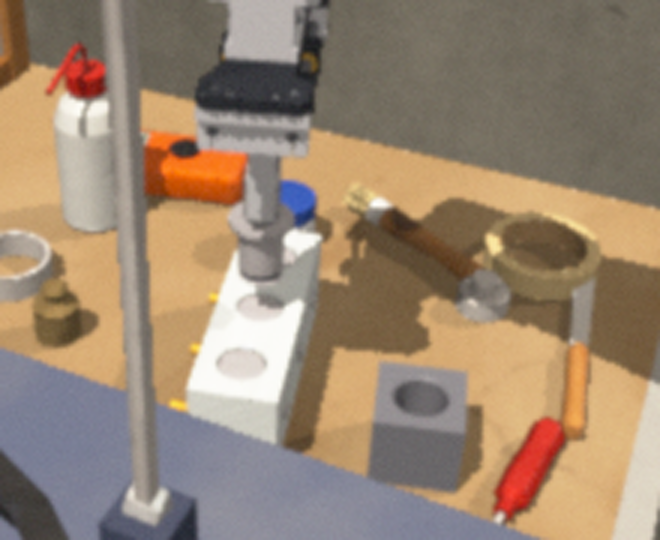

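View pics/z2t.png

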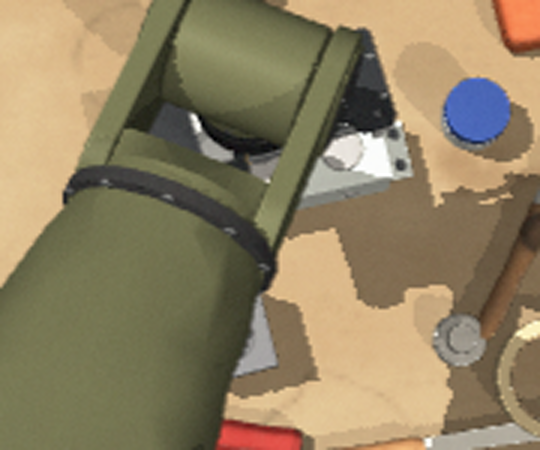

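The scene view shows the cartridge hanging upright over the middle bay. In the zoom, the flange is near (261,222), the nose near (261,270) and the bay near (260,306). Next I'll check how far it sits off the bay's axis.

```bash
python3 - <<'E'
from h import *
p,d,K,R,t=load("scene",2)
a=cv2.resize(p[:,:,::-1][140:220,230:310],None,fx=7,fy=7,interpolation=cv2.INTER_CUBIC)
for X in ([571.4,-188.6,75],):
  for z,rad in((75,18),(102,12),(107,17),(152,24),(157,24)):
    pts=[]
    for th in np.linspace(0,2*np.pi,60):
        q=proj([X[0]+rad*np.cos(th),X[1]+rad*np.sin(th),z],K,R,t); pts.append(((q-[230,140]+.5)*7-.5))
    cv2.polylines(a,[np.array(pts).round().astype(np.int32)],True,(0,0,255) if z>75 else (0,200,0),1)
cv2.imwrite("pics/chk2.png",a)
E
```

```text
(no output)
```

View pics/chk2.png

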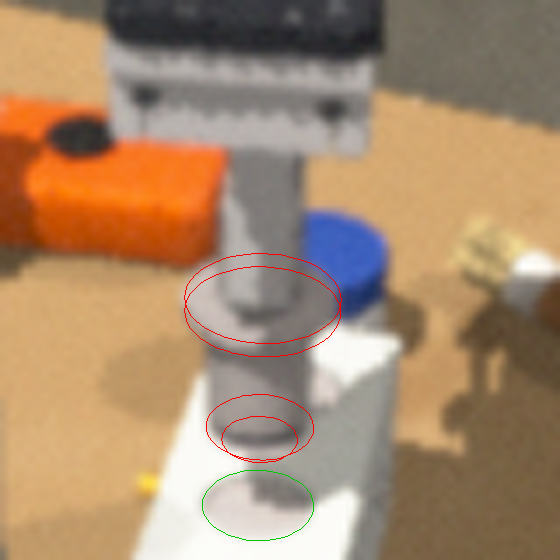

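```bash
python3 - <<'E'
from h import *
p,d,K,R,t=load("scene",2)
a=p[:,:,::-1][170:220,240:300]
a=cv2.resize(a,None,fx=12,fy=12,interpolation=cv2.INTER_NEAREST)
cv2.imwrite("pics/chk2b.png",a)
P=cloud(d,K,R,t)
for v in range(160,222,2): print(v,P[v,267].round(0))
E
```

```text
160 [ 541. -112.  263.]
162 [ 562. -163.  225.]
164 [ 563. -166.  218.]
166 [ 563. -165.  214.]
168 [ 563. -167.  208.]
170 [ 563. -166.  204.]
172 [ 562. -164.  200.]
174 [ 562. -164.  195.]
176 [ 562. -165.  189.]
178 [ 562. -165.  185.]
180 [ 562. -165.  180.]
182 [ 562. -165.  175.]
184 [ 565. -172.  164.]
186 [ 565. -173.  158.]
188 [ 562. -167.  158.]
190 [ 563. -169.  151.]
192 [ 565. -173.  143.]
194 [ 564. -172.  138.]
196 [ 565. -174.  131.]
198 [ 564. -171.  128.]
200 [ 564. -173.  121.]
202 [ 563. -171.  118.]
204 [ 565. -175.  109.]
206 [ 577. -205.   78.]
208 [ 577. -206.   71.]
210 [ 574. -198.   72.]
212 [ 571. -192.   72.]
214 [ 567. -183.   74.]
216 [ 565. -177.   73.]
218 [ 561. -168.   76.]
220 [ 558. -161.   76.]
```

View pics/chk2b.png

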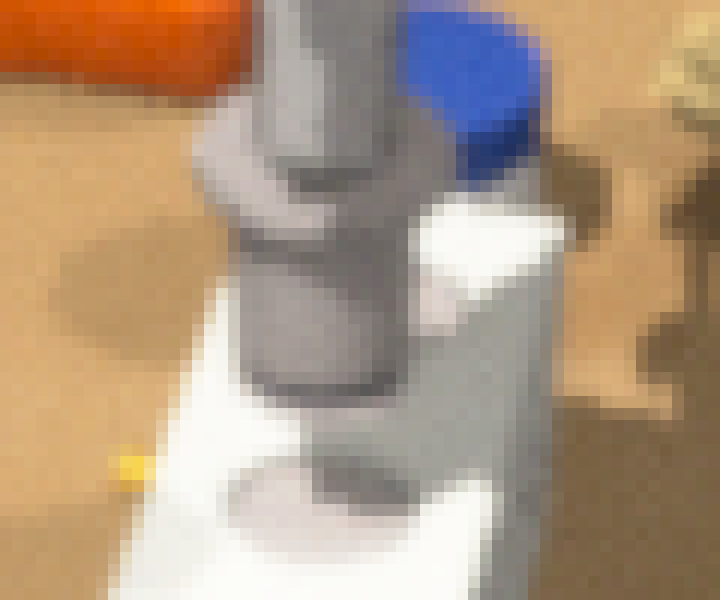

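Cartridge and bay line up to within about 1–2 mm, which the chamfer can take. Lowering into the mouth.

Request:
jog_arm(deltas="0 0 10 0 20; 0 0 20 0 20; 0 0 25 0 20; 0 0 28 0 20; 0 0 31 0 20; 0 0 33 0 20; 0 0 35 0 20; 0 0 37 0 20; 0 0 38 0 20; 0 0 38 0 20", squeeze=60)

```text
clock: 6.55
eef_pos: [571.2, -189.1, 137.5]
eef_rot: [3.142, -0.0, 0.288]
wrist_force: [0.0, 0.3, -0.8]
finger_gap: 24.9
```

Request:
jog_arm(deltas="0 0 2 0 20; 0 0 4 0 20; 0 0 5 0 20; 0 0 6 0 20; 0 0 7 0 20; 0 0 8 0 20; 0 0 9 0 20; 0 0 10 0 20; 0 0 10 0 20; 0 0 10 0 20")

```text
clock: 7.8
eef_pos: [571.2, -189.0, 127.5]
eef_rot: [-3.142, -0.0, 0.288]
wrist_force: [1.2, -0.5, -0.7]
finger_gap: 25.0
```

Request:
jog_arm(deltas="0 0 1 0 20; 0 0 1.5 0 20; 0 0 2 0 20; 0 0 2.5 0 20; 0 0 3 0 20; 0 0 3.5 0 20; 0 0 4 0 20; 0 0 4 0 20; 0 0 4 0 20; 0 0 4 0 20")

```text
clock: 9.05
eef_pos: [571.1, -189.1, 123.4]
eef_rot: [-3.142, 0.0, 0.288]
wrist_force: [-0.3, -1.2, -0.9]
finger_gap: 25.2
```

Request:
jog_arm(deltas="0 0 1 0 20; 0 0 1.5 0 20; 0 0 2 0 20; 0 0 2.5 0 20; 0 0 3 0 20; 0 0 3.5 0 20; 0 0 4 0 20; 0 0 4 0 20; 0 0 4 0 20; 0 0 4 0 20")

```text
clock: 10.3
eef_pos: [571.2, -189.0, 119.5]
eef_rot: [3.142, -0.0, 0.288]
wrist_force: [-0.2, 0.3, 1.7]
finger_gap: 24.9
```

Request:
jog_arm(deltas="0 0 0.5 0 20; 0 0 0.5 0 20; 0 0 1 0 20; 0 0 1 0 20; 0 0 1.5 0 20; 0 0 1.5 0 20; 0 0 2 0 20; 0 0 2 0 20; 0 0 2 0 20; 0 0 2 0 20")

```text
clock: 11.55
eef_pos: [571.3, -189.1, 117.9]
eef_rot: [3.141, -0.001, 0.288]
wrist_force: [-1.5, 0.5, 8.7]
finger_gap: 25.1
```

```bash
python3 -c "
from cell import manip
for _ in range(3): s=manip.read_state();print(s['eef_pos'],s['wrist_force'])"
```

```text
[ 571.29413187 -189.09505738  117.93471639] [-1.52794307  0.5269695   8.67071318]
[ 571.29413187 -189.09505738  117.93471639] [-1.52794307  0.5269695   8.67071318]
[ 571.29413187 -189.09505738  117.93471639] [-1.52794307  0.5269695   8.67071318]
```

Request:
jog_arm(deltas="0 0 0.5 0 20; 0 0 0.5 0 20; 0 0 1 0 20; 0 0 1 0 20; 0 0 1.5 0 20; 0 0 1.5 0 20; 0 0 1.5 0 20; 0 0 1.5 0 20; 0 0 1.5 0 20; 0 0 1.5 0 20")

```text
clock: 12.8
eef_pos: [571.4, -189.1, 116.9]
eef_rot: [3.141, -0.001, 0.288]
wrist_force: [-2.0, 2.0, 12.0]
finger_gap: 25.0
```

The force rises about 4 N/mm with the flange about 19 mm above the block, so the middle bay holds a core. I'll draw out and go to bay_0.

Request:
jog_arm(deltas="0 0 -12 0 20; 0 0 -32 0 20; 0 0 -54 0 20; 0 0 -62 0 20; 0 0 -62 0 20; 1.2 -16 -62 0 20; 2.6 -35 -62 0 20; 4 -54 -62 0 20; 4.9 -64.8 -62 0 20; 4.9 -64.8 -62 0 20")

```text
clock: 14.05
eef_pos: [557.4, -124.7, 178.1]
eef_rot: [3.141, -0.0, 0.289]
wrist_force: [-0.4, 0.0, -1.0]
finger_gap: 25.3
```

```bash
python3 snap.py 3; python3 - <<'E'
from h import *
p,d,K,R,t=load("scene",3)
a=p[:,:,::-1][160:260,220:320]
a=cv2.resize(a,None,fx=6,fy=6,interpolation=cv2.INTER_CUBIC)
for z,rad in((75,18),(105,12),(110,17),(155,24),(160,24)):
    pts=[(proj([557.6+rad*np.cos(th),-125.2+rad*np.sin(th),z],K,R,t)-[220,160]+.5)*6-.5 for th in np.linspace(0,2*np.pi,60)]
    cv2.polylines(a,[np.array(pts).round().astype(np.int32)],True,(0,0,255) if z>75 else (0,200,0),1)
cv2.imwrite("pics/chk3.png",a)
E
```

```text
{'clock': np.float64(14.15), 'eef_pos': array([ 557.55 , -125.681,  178.039]), 'eef_rot': array([ 3.141, -0.   ,  0.288]), 'wrist_force': array([ 0.124, -0.271, -2.844]), 'moment': array([-0.013, -0.011, -0.031]), 'finger_gap': np.float64(25.454), 'joints': array([-0.286,  0.383,  1.509, -0.   ,  1.25 ,  0.997])}
```

View pics/chk3.png

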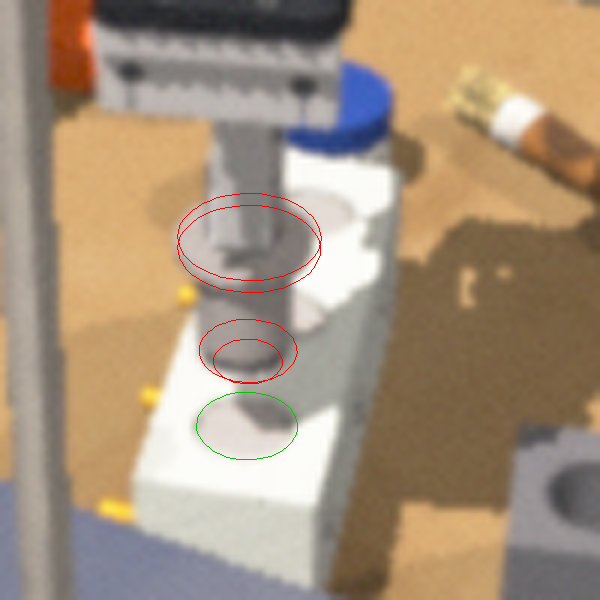

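The cartridge lines up over bay_0, with the mouth ellipse at (247,426) directly beneath it. Lowering to 29 mm of flange height.

Request:
jog_arm(deltas="0 0 15 0 20; 0 0 25 0 20; 0 0 29 0 20; 0 0 33 0 20; 0 0 37 0 20; 0 0 41 0 20; 0 0 45 0 20; 0 0 48 0 20; 0 0 50 0 20; 0 0 50 0 20")

```text
clock: 15.4
eef_pos: [557.5, -125.6, 127.9]
eef_rot: [3.142, -0.0, 0.288]
wrist_force: [0.2, -1.4, 0.3]
finger_gap: 25.2
```

Request:
jog_arm(deltas="0 0 1 0 20; 0 0 1.5 0 20; 0 0 2 0 20; 0 0 2.5 0 20; 0 0 3 0 20; 0 0 3.5 0 20; 0 0 4 0 20; 0 0 4 0 20; 0 0 4 0 20; 0 0 4 0 20")

```text
clock: 16.65
eef_pos: [557.6, -125.5, 124.4]
eef_rot: [3.141, -0.001, 0.288]
wrist_force: [-1.1, 0.1, 5.9]
finger_gap: 25.1
```

Request:
jog_arm(deltas="0 0 0.5 0 20; 0 0 0.5 0 20; 0 0 1 0 20; 0 0 1 0 20; 0 0 1.5 0 20; 0 0 1.5 0 20; 0 0 2 0 20; 0 0 2 0 20; 0 0 2 0 20; 0 0 2 0 20")

```text
clock: 17.9
eef_pos: [557.8, -125.5, 123.0]
eef_rot: [3.141, -0.001, 0.288]
wrist_force: [-2.6, 0.5, 11.3]
finger_gap: 25.3
```

This is a core too: 4 N/mm with the flange about 24.5 mm up. Drawing out and going to bay_2.

Request:
jog_arm(deltas="0 0 -12 0 20; 0 0 -32 0 20; 0 0 -50 0 20; 0 0 -56 0 20; -1 16 -56 0 20; -4 52 -56 0 20; -7 90 -56 0 20; -9 118 -56 0 20; -10 130.3 -56 0 20; -10 130.3 -56 0 20")

```text
clock: 19.15
eef_pos: [584.6, -253.8, 177.1]
eef_rot: [-3.141, 0.001, 0.287]
wrist_force: [0.1, 0.2, -1.8]
finger_gap: 25.4
```

```bash
python3 snap.py 4; python3 - <<'E'
from h import *
p,d,K,R,t=load("scene",4)
a=p[:,:,::-1][130:230,220:320]
a=cv2.resize(a,None,fx=6,fy=6,interpolation=cv2.INTER_CUBIC)
for z,rad in((75,18),(105,12),(110,17),(155,24),(160,24)):
    pts=[(proj([585+rad*np.cos(th),-253+rad*np.sin(th),z],K,R,t)-[220,130]+.5)*6-.5 for th in np.linspace(0,2*np.pi,60)]
    cv2.polylines(a,[np.array(pts).round().astype(np.int32)],True,(0,0,255) if z>75 else (0,200,0),1)
cv2.imwrite("pics/chk4.png",a)
E
```

```text
{'clock': np.float64(19.25), 'eef_pos': array([ 584.761, -252.6  ,  177.683]), 'eef_rot': array([-3.141,  0.   ,  0.288]), 'wrist_force': array([ 0.22 ,  0.608, -1.958]), 'moment': array([ 0.02 ,  0.001, -0.025]), 'finger_gap': np.float64(25.476), 'joints': array([-0.465,  0.528,  1.3  ,  0.   ,  1.314,  0.817])}
```

View pics/chk4.png

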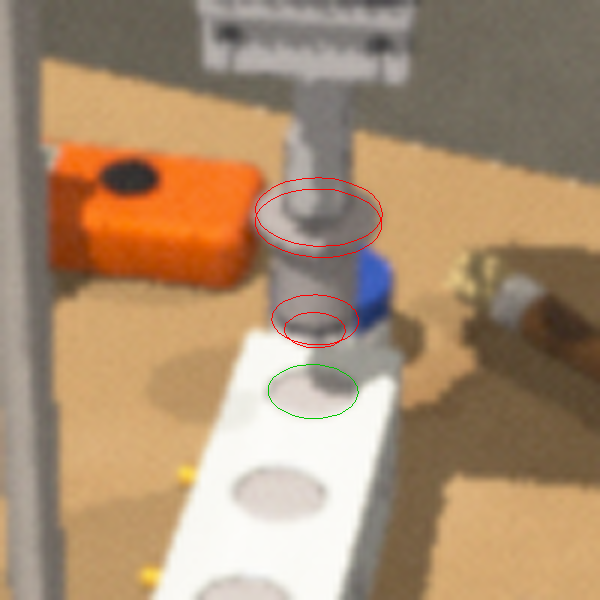

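The cartridge lines up over bay_2, whose mouth ellipse is at (313,391). Lowering as before.

Request:
jog_arm(deltas="0 0 10 0 20; 0 0 22 0 20; 0 0 28 0 20; 0 0 32 0 20; 0 0 36 0 20; 0 0 40 0 20; 0 0 44 0 20; 0 0 48 0 20; 0 0 50 0 20; 0 0 50 0 20")

```text
clock: 20.5
eef_pos: [584.9, -253.3, 127.8]
eef_rot: [-3.142, 0.0, 0.288]
wrist_force: [-1.7, 1.1, -1.1]
finger_gap: 25.2
```

Request:
jog_arm(deltas="0 0 1 0 20; 0 0 2 0 20; 0 0 2.5 0 20; 0 0 3 0 20; 0 0 3.5 0 20; 0 0 4 0 20; 0 0 4.5 0 20; 0 0 5 0 20; 0 0 5 0 20; 0 0 5 0 20")

```text
clock: 21.75
eef_pos: [584.8, -253.3, 122.9]
eef_rot: [-3.142, 0.0, 0.288]
wrist_force: [0.5, 1.2, 0.7]
finger_gap: 25.0
```

Request:
jog_arm(deltas="0 0 1 0 20; 0 0 1.5 0 20; 0 0 2 0 20; 0 0 2.5 0 20; 0 0 3 0 20; 0 0 3.5 0 20; 0 0 4 0 20; 0 0 4 0 20; 0 0 4 0 20; 0 0 4 0 20")

```text
clock: 23.0
eef_pos: [584.8, -253.3, 118.9]
eef_rot: [-3.142, 0.0, 0.288]
wrist_force: [-0.2, 1.0, -0.2]
finger_gap: 25.3
```

Request:
jog_arm(deltas="0 0 0.5 0 20; 0 0 1 0 20; 0 0 1.5 0 20; 0 0 2 0 20; 0 0 2.5 0 20; 0 0 3 0 20; 0 0 3.5 0 20; 0 0 3.5 0 20; 0 0 3.5 0 20; 0 0 3.5 0 20")

```text
clock: 24.25
eef_pos: [584.8, -253.3, 115.4]
eef_rot: [-3.142, 0.0, 0.288]
wrist_force: [-0.3, 1.5, 0.9]
finger_gap: 25.2
```

Bay_2 is free past every depth where a core could sit. Going through the balls.

Request:
jog_arm(deltas="0 0 2 0 20; 0 0 4 0 20; 0 0 6 0 20; 0 0 8 0 20; 0 0 9 0 20; 0 0 10 0 20; 0 0 11 0 20; 0 0 12 0 20; 0 0 13 0 20; 0 0 13 0 20")

```text
clock: 25.5
eef_pos: [584.9, -253.3, 102.8]
eef_rot: [3.141, -0.0, 0.288]
wrist_force: [-2.6, 2.2, 5.4]
finger_gap: 25.4
```

Request:
jog_arm(deltas="0 0 0.5 0 20; 0 0 1 0 20; 0 0 1.5 0 20; 0 0 2 0 20; 0 0 2.5 0 20; 0 0 3 0 20; 0 0 3 0 20; 0 0 3 0 20; 0 0 3 0 20; 0 0 3 0 20")

```text
clock: 26.75
eef_pos: [584.8, -253.3, 99.3]
eef_rot: [-3.141, 0.0, 0.288]
wrist_force: [-0.4, 0.6, 0.1]
finger_gap: 25.2
```

Request:
jog_arm(deltas="0 0 0.3 0 20; 0 0 0.5 0 20; 0 0 0.8 0 20; 0 0 1 0 20; 0 0 1 0 20; 0 0 1.2 0 20; 0 0 1.2 0 20; 0 0 1.2 0 20; 0 0 1.2 0 20; 0 0 1.2 0 20")

```text
clock: 28.0
eef_pos: [584.9, -253.3, 98.5]
eef_rot: [3.142, -0.0, 0.288]
wrist_force: [-4.1, 2.1, 4.1]
finger_gap: 24.9
```

Request:
jog_arm(deltas="0 0 0.2 0 20; 0 0 0.4 0 20; 0 0 0.6 0 20; 0 0 0.6 0 20; 0 0 0.6 0 20; 0 0 0.6 0 20; 0 0 0.6 0 20; 0 0 0.6 0 20; 0 0 0.6 0 20; 0 0 0.6 0 20")

```text
clock: 29.25
eef_pos: [584.9, -253.3, 98.5]
eef_rot: [3.141, -0.0, 0.288]
wrist_force: [-6.7, 4.2, 9.8]
finger_gap: 24.9
```

The cartridge has hit rigid resistance at exactly the expected height (TCP 98.5 mm). Easing the press, then letting go and retreating.

Request:
jog_arm(deltas="0 0 -0.6 0 20; 0 0 -0.6 0 20; 0 0 -0.6 0 94; 0 0 -0.6 0 94; 0 0 -0.6 0 94; 0 0 -0.6 0 94; 0 0 -0.6 0 94; 0 0 -15 0 94; 0 0 -40 0 94; 0 0 -75 0 94")

```text
clock: 30.5
eef_pos: [584.7, -253.2, 173.9]
eef_rot: [-3.141, 0.0, 0.288]
wrist_force: [-0.4, 0.4, -0.0]
finger_gap: 94.0
```

Request:
jog_arm(deltas="-30 40 -20 0 94; -60 80 -40 0 94; -90 110 -50 0 94; -120 140 -50 0 94; -150 170 -50 0 94; -160 180 -50 0 94; -160 180 -50 0 94; -160 180 -50 0 94; -160 180 -50 0 94; -160 180 -50 0 94")

```text
clock: 31.75
eef_pos: [483.0, -470.7, 222.8]
eef_rot: [3.142, -0.0, 0.289]
wrist_force: [0.0, -0.1, 0.4]
finger_gap: 94.1
```

```bash
python3 snap.py 5; python3 - <<'E'
from h import *
for n in("top","scene"):
    p,d,K,R,t=load(n,5);P=cloud(d,K,R,t)
    q=np.hypot(P[...,0]-585,P[...,1]+253)
    m=(q<14)&(P[...,2]>95)&(P[...,2]<135);print(n,"head top z",np.percentile(P[m][:,2],[50,90]) if m.any() else None,m.sum())
    m=(q>15)&(q<23)&(P[...,2]>60)&(P[...,2]<95);print("flange z",np.percentile(P[m][:,2],[25,50,75]) if m.any() else None,m.sum())
    a=p[:,:,::-1]
    if n=="scene":
        a=cv2.resize(a[130:230,220:320],None,fx=6,fy=6,interpolation=cv2.INTER_CUBIC)
        for z,rad in((75,24),(80,24),(114,13)):
            pts=[(proj([585+rad*np.cos(th),-253+rad*np.sin(th),z],K,R,t)-[220,130]+.5)*6-.5 for th in np.linspace(0,2*np.pi,60)]
            cv2.polylines(a,[np.array(pts).round().astype(np.int32)],True,(0,0,255),1)
        cv2.imwrite("pics/chk5.png",a)
E
```

```text
{'clock': np.float64(31.85), 'eef_pos': array([ 482.785, -470.981,  222.708]), 'eef_rot': array([ 3.142, -0.   ,  0.288]), 'wrist_force': array([-0.383, -0.143, -0.191]), 'moment': array([-0.003, -0.022,  0.016]), 'finger_gap': np.float64(93.995), 'joints': array([-0.827,  0.585,  1.108,  0.   ,  1.448,  0.455])}
top head top z [114.3523467  117.04128875] 96
flange z [78.95613424 80.45243999 82.07480066] 143
scene head top z [113.78886882 116.64036057] 103
flange z [80.47194805 81.3843576  82.28763322] 88
```

View pics/chk5.png

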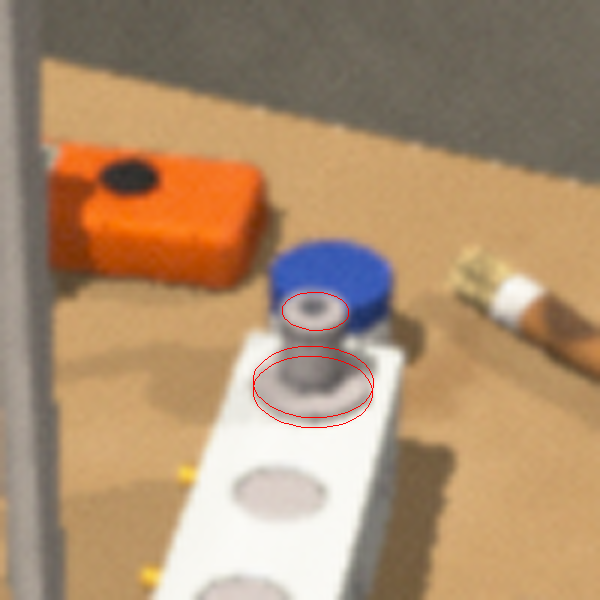

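View pics/top5.png

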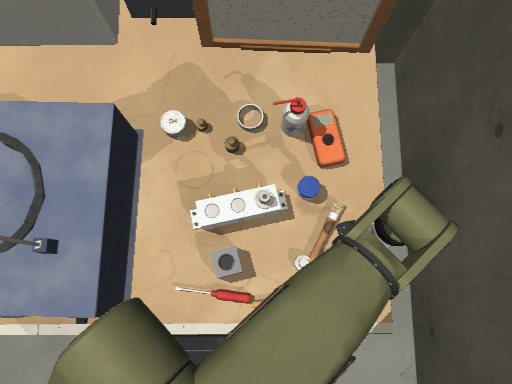

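The flange sits in the ellipses drawn for flat on the block. The depth readings agree: flange top about 80–81 mm against 80, head top about 114 mm against 114. In the top view the cartridge is in bay_2 at (265,198), and the jar (309,187), cap (303,262), tin (173,124) and weight (232,144) haven't moved. Handing in.

```bash
python3 -c "
from cell import workorder
print(workorder.sign_off())"
```

```text
the job is handed in; nothing more can be done
None
```

The cartridge is fully home in bay_2, the free bay, and it stayed down when let go. I handed the job in at about 32 s of the allowed 58 s.

- **Finding the free bay:** The middle bay and bay_0 both pushed back at about 4 N per mm. Their flanges were still about 18 mm and 24 mm above the block, so both hold a core, and I drew the cartridge out of each.
- **Seating in bay_2:** The cartridge went in freely and met the spring balls at about 7 N. The force then fell away at the snap, and it stopped rigidly at the expected height. The wrist force read at the end of each move stayed within about 13 N. I have no readings from within the moves.
- **Checks after release:** With the gripper well away, depth readings put the flange top at 80–81 mm (80 expected) and the head top at about 114 mm (114 expected). The grease jar, steel cap, moisture tin and brass weight are where they were in the pictures. The one disagreement is that the two cameras differ by about 2 mm in y, within the stated calibration, and it caused no trouble.

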